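# Release the tall battery pack from its charger

### The arm

A 6-joint arm with a two-finger parallel gripper is mounted at the origin on the work surface. World frame = base frame: x ahead of the robot, y to its left, z up, the work surface at z = 0. Lengths are in mm, angles in rad, forces in N, time in s.
With the tool pointing down it reaches from about 150 to 775 mm from the base axis. Payload 6.1 kg.
Tool frame: the origin (TCP) lies on the centre line of the jaws, within the pads' length; the fingertips stand 14 mm ahead of it and the grasp point (between the pads) lies 5 mm behind it; y points along the fingers, x is the direction in which the jaws open and shut, and the axes are right-handed (so a half turn about y gives the same grasp; the last joint's range is limited). The gripper opens to 85 mm and grips with 20 to 120 N. Pads are 22 mm wide; open, the fingers measure 114 mm over their backs; the gripper's body (76 mm by 85 mm) begins 54 mm behind the grasp point. The pads swing forward as they close: fully open they stand 13 mm farther back than shut.
Start: joints at [0, 0.126, -0.04, 1.405, 0, 1.571], TCP at [524.984, -0, 245.295] pointing down, gripper open.
Joint ranges: [-2.72, 2.72], [-0.95, 1.95], [-1.27, 1.35], [-1.78, 2.02], [-1.46, 1.47], [-3.14, 3.14]. Speed limits (rad/s): [2.39, 2.39, 3.01, 3.14, 3.14, 3.14].

### API

Orientations are given as a rotation vector (axis times angle).
In Python, from bench import robot, eyes gives the robot as it stands. The module is installed in compiled form; this text tells all that it offers.
- The arm moves only by the tool arm_command, never from a script. Its argument "commands" is a list of rows, each a list of 5 numbers: the shift along the world's x, y, z in cm, then the turn about the world's z in rad, then the opening, from 0 (shut) to 1 (fully open). A call has 1 to 10 rows; each row is the pose to reach, as a shift and turn from the pose commanded when the call began; what a row does not reach only later rows make up. A row lasts 1/8 s, in which the tool goes at most 62.5 mm and 10.7 degrees, less where a joint would pass 70% of its speed; a pose out of reach is approached as far as the arm can. A call with a gripper value outside its range is refused whole. The fingers move at their own pace and stop on an object; "force" is the grip in N (left out, the last holds). Time passes only in rows, so rows that repeat a pose let the fingers close. It gives the time, the measured TCP pose, the force and the opening at its end, in the units of the state.
- robot.sense(): the state, without advancing time (a new reading comes with each control period).
- eyes.get_image(name): name is "scene" or "side" or "wrist"; returns the picture (480x640x3 uint8, blue, green, red); there is no depth.
- eyes.camera_params(name): a dict with "K" (3x3 intrinsics, pixels), "R" (3x3) and "t" (3): a world point X has camera coordinates R X + t. Camera axes: x right, y down, z forward; pixel columns grow to the right and rows downward; lengths in mm; the calibration is good to about 2 mm. The wrist camera is an equidistant fisheye: a pixel r from the principal point sees the ray r / f radians off the axis. A picture is of the moment at which its call begins: read the wrist's pose just before it. camera_params takes no time and is no camera call; for the wrist camera it gives the pose at the moment of the call.
- robot.hand_in(): hands the job in, once; it reports no verdict.
Trained networks look in the newest picture that a camera, given by its name, has taken for a name from the list of things; names that differ only in an ending like _2 or _b are one class to them, and where a whole thing is asked for, a point or a joint stands for the part that bears it (a point fixed in the world has none). Each returns a list of dicts, best first, with "confidence" (0 to 1); they miss things now and then, are a little off and sometimes report something else, mostly with a low value. They report only what shows in the picture. A call takes as long as a camera call. They do not tell look-alikes from the thing itself.
- eyes.boxes_of(camera, name): "at" ([column, row] in pixels, amid what is visible of it).
- eyes.regions_of(camera, name): "mask" (480x640 bool, what is visible of it) and "at" ([column, row] in pixels, amid what is visible of it).
The state is a dict: "time": time; "joint_positions": joint angles; "qd": joint speeds; "joint_efforts": joint torques, N m; "tcp_pos": TCP position; "ee_rot": TCP orientation; "contact_force": force on the tool from outside, world axes, zero at the start; "ft_torque": the same for the moment, N m; "grip_width": finger opening in mm.
Only numpy, scipy, OpenCV 4.12 (cv2) and the standard library are available. Lean on these libraries where they do the work, as an engineer would, in place of code of your own. Each camera call takes 0.05 s, during which the arm holds its last target. There are 200 camera calls.

### The job

Two battery packs for the cordless carver stand latched in chargers on the carving bench. Squeeze the two side buttons of the taller pack together to free its latch, lift it out, and set it down upright in the shallow wooden tray without dropping it. Keep the buttons squeezed until it stands on the tray floor, then let go and move away.

Things in the scene. Friction and masses are not known exactly. Their poses are not given: they have to be found in the camera images.
- tall_pack_centre (a point): Middle of the taller black battery pack, 56 (x) x 40 (y) x 105 mm, z up it, 0.32 kg +-30%; the other pack is 66 mm tall. Each stands in a fixed grey charger 90 x 84 mm, underside 20 mm above the bench, 2.5 mm play all round; charger walls rise 30 mm above the underside; comes out straight up. Grey ribbed buttons on its +y and -y faces, middles 17.5 mm above this point. Grip 15 to 25 N.
- tall_pack_left (a joint): Button on the pack's +y side, 24 mm wide, 20 mm high: 0 = out, 0.007 m = fully in towards the middle. Spring 2 N to start, 6 N fully in. The two buttons measure 56 mm across their faces when out, 42 mm fully squeezed. A tooth near the pack's foot, moving with each button, hooks under a bar of the charger until that button is in by about 5 mm.
- tall_pack_right (a joint): The same button on the pack's -y side: 0 = out, 0.007 m = fully in.
- tray: Shallow square open wooden tray, 142 x 142 mm outside, 32 mm high, walls and floor 6 mm thick, empty, fixed to the bench, x and y along its sides. Origin at the centre of its underside, at bench height; the tray floor is 6 mm above the origin.
Things that resemble listed ones, but are neither listed nor needed, are in the scene too. What is shaped like the part that bears tall_pack_centre but turquoise is not meant.

How it is judged:
By the outcome, as a careful person would: the job done as asked, in the order asked, and still so for the second after the job is handed in, with the robot touching nothing.
It also fails if it takes over 42 s, if anything falls off the work surface, if the arm or the gripper's body presses on something with over 40 N, if the wrist force passes 120 N, or if a joint passes its speed limit or range.

## Working session

There is one attempt and no reset: what is moved stays moved. The work goes in short steps, Python scripts to look and compute and a tool call to move; the robot and the scene stay as the last step left them, time stands still between calls to the robot, and variables do not carry over. Pictures are saved under pics/ and viewed, about 8 in all and at most 12, crops included, and the job is handed in when it is done.

Besides the shell and the picture viewer there is one more tool, called after "Call:" as name(argument=value, ...), one argument or row to a line, values as JSON. arm_command: Moves the arm, as the interface text tells. Its arguments: {"type":"object","properties":{"commands":{"type":"array"},"force":{"type":"number"}},"required":["commands"]}

```bash
mkdir -p pics; cat > h.py <<'E'
import numpy as np, cv2
from bench import robot, eyes
def ray(cam,px,P=None):
    P=P or eyes.camera_params(cam);K=np.array(P["K"]);R=np.array(P["R"]);t=np.array(P["t"])
    v=np.array([(px[0]-K[0,2])/K[0,0],(px[1]-K[1,2])/K[1,1]])
    if cam=="wrist":
        th=np.hypot(*v);d=np.r_[v/max(th,1e-9)*np.sin(th),np.cos(th)]
    else: d=np.r_[v,1]
    return -R.T@t, R.T@d
def atz(cam,px,z,P=None):
    o,d=ray(cam,px,P);return o+d*(z-o[2])/d[2]
def tri(obs):
    A=np.zeros((3,3));b=np.zeros(3)
    for o,d in obs:
        d=d/np.linalg.norm(d);M=np.eye(3)-np.outer(d,d);A+=M;b+=M@o
    return np.linalg.solve(A,b)
E
python3 - <<'E'
from h import *
s=robot.sense();print(s["time"],s["tcp_pos"],s["ee_rot"],s["grip_width"])
ims=[]
for c in("scene","side"):
    im=eyes.get_image(c);cv2.imwrite(f"pics/{c}0.png",im)
    for n in("tall_pack_centre","tall_pack_left","tall_pack_right","tray"):
        for r in eyes.regions_of(c,n):
            m=r["mask"];print(c,n,round(r["confidence"],2),np.round(r["at"]),m.sum(),cv2.boundingRect(m.astype(np.uint8)))
    P=eyes.camera_params(c);print(np.round(-np.array(P["R"]).T@P["t"]))
E
```

```text
0.0 [ 5.24613739e+02 -1.62431214e-02  2.44540590e+02] [-1.57077867e+00  1.28419878e-03  1.19456083e-03] 85.26325930429161
scene tall_pack_centre 0.92 [274. 172.] 600 (267, 155, 23, 36)
scene tall_pack_centre 0.84 [278. 143.] 480 (269, 127, 20, 34)
scene tall_pack_centre 0.79 [238. 190.] 756 (225, 168, 28, 38)
scene tall_pack_centre 0.76 [210. 181.] 925 (193, 155, 30, 41)
scene tall_pack_centre 0.69 [245. 154.] 805 (230, 136, 28, 38)
scene tall_pack_left 0.63 [205. 178.] 119 (198, 171, 14, 23)
scene tall_pack_left 0.41 [242. 189.] 91 (238, 185, 11, 24)
scene tall_pack_right 0.62 [247. 160.] 56 (243, 153, 10, 21)
scene tray 0.67 [395. 371.] 5168 (347, 326, 99, 96)
[ 898.  581. 1009.]
side tall_pack_centre 0.91 [412. 330.] 1746 (391, 304, 45, 53)
side tall_pack_centre 0.82 [344. 363.] 1939 (327, 333, 41, 64)
side tall_pack_centre 0.79 [462. 392.] 2127 (438, 362, 52, 63)
side tall_pack_centre 0.65 [399. 420.] 2181 (376, 396, 46, 58)
side tall_pack_centre 0.57 [325. 428.] 2111 (308, 397, 42, 66)
side tall_pack_left 0.83 [344. 435.] 215 (337, 422, 13, 34)
side tall_pack_left 0.58 [403. 439.] 268 (390, 429, 22, 24)
side tall_pack_right 0.72 [335. 370.] 212 (328, 356, 11, 34)
side tall_pack_right 0.63 [312. 414.] 36 (310, 409, 7, 12)
side tall_pack_right 0.54 [456. 398.] 230 (444, 391, 22, 31)
side tall_pack_right 0.43 [418. 340.] 149 (412, 333, 16, 13)
side tall_pack_right 0.31 [291. 156.] 2679 (256, 128, 78, 56)
side tray 0.94 [291. 156.] 2638 (255, 128, 78, 55)
[ 276. -693.  821.]
```

View pics/scene0.png

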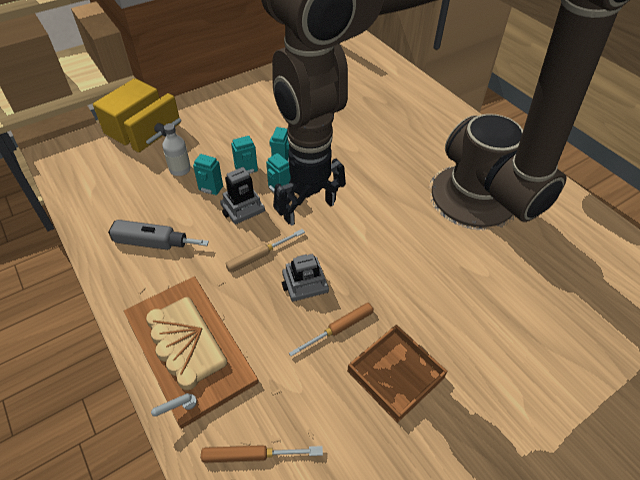

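View pics/side0.png

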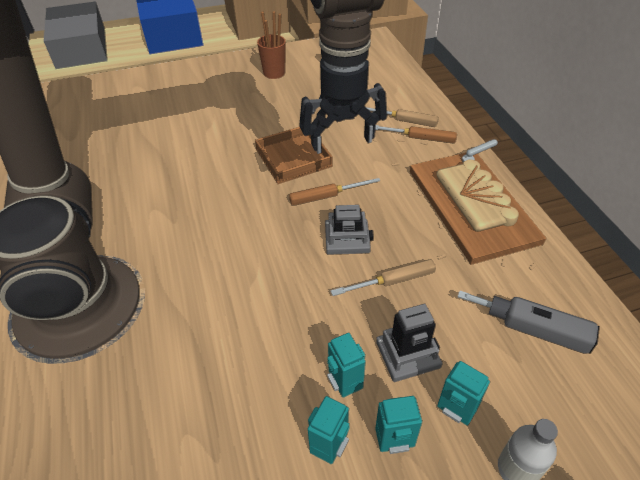

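The side view shows the tall black pack at about (412,330), with turquoise decoys around it and the short pack at (348,220). In the scene view the tall pack is at (240,188) and the tray at (397,371).

```bash
python3 - <<'E'
from h import *
a=tri([ray("scene",(238,190)),ray("side",(412,330))]);print("pack",a.round())
print("tray",tri([ray("scene",(395,371)),ray("side",(291,156))]).round())
# tray rim corners z=32
for p in[(396,326),(447,374),(399,418),(347,371)]: print(atz("scene",p,32).round())
for c,p,s in(("scene",(242,192),60),("side",(410,340),60)):
    im=cv2.imread(f"pics/{c}0.png");x,y=p
    cv2.imwrite(f"pics/{c}c.png",cv2.resize(im[y-45:y+45,x-60:x+60],(720,540),interpolation=cv2.INTER_CUBIC))
a=cv2.imread("pics/scenec.png");b=cv2.imread("pics/sidec.png")
cv2.imwrite("pics/c1.png",cv2.resize(np.hstack([a[:,160:560],b[:,160:560]]),(800,540)))
E
```

```text
pack [ 549. -292.   74.]
tray [497. 282.   8.]
[442. 210.  32.]
[425. 350.  32.]
[561. 367.  32.]
[589. 236.  32.]
```

View pics/c1.png

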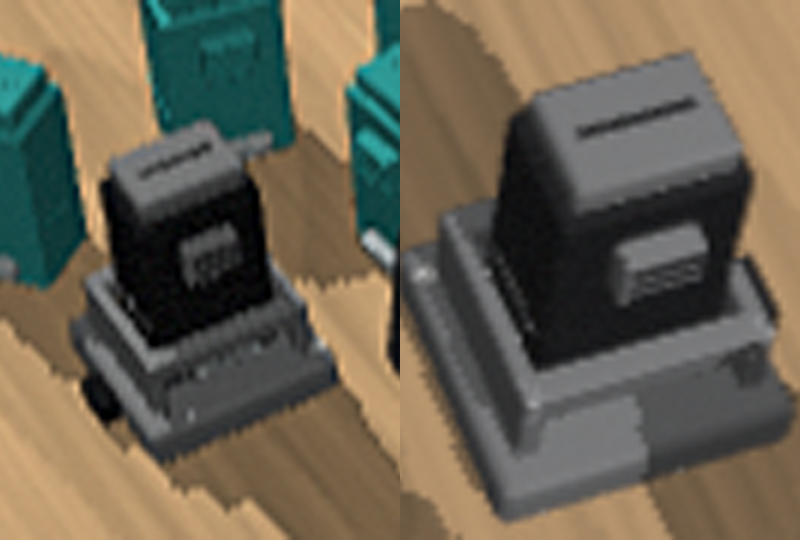

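The crops show the tall pack turned slightly, with its button faces clear and the charger around it. I'll move above it and look with the wrist camera.

Call:
arm_command(
  commands=[
    [0.5,-6,0.5,0.18,1],
    [1,-12,1,0.36,1],
    [1.5,-18,1.5,0.54,1],
    [2,-24,2,0.72,1],
    [2.4,-29,2,0.9,1],
    [2.4,-29,2,1.0,1],
    [2.4,-29,2,1.0,1],
  ],
)

```text
time: 1.38
tcp_pos: [548.8, -290.7, 264.9]
ee_rot: [-1.427, -0.777, 0.777]
contact_force: [-0.3, 0.4, 0.2]
grip_width: 85.4
```

```bash
python3 - <<'E'
from h import *
p,q=atz("side",(406.3,317.2),125),atz("side",(426.2,312),125);print("slot",p,q,np.degrees(np.arctan2(*(q-p)[1::-1])))
s=robot.sense();print(s["time"],s["tcp_pos"],s["joint_positions"],s["ee_rot"])
P=eyes.camera_params("wrist");print(P)
im=eyes.get_image("wrist");cv2.imwrite("pics/w1.png",im)
for n in("tall_pack_centre","tall_pack_left","tall_pack_right"):
    for r in eyes.boxes_of("wrist",n): print(n,round(r["confidence"],2),np.round(r["at"],1),atz("wrist",r["at"],90,P).round())
E
```

```text
slot [ 529.63334433 -294.54619342  125.        ] [ 563.27786402 -295.60079852  125.        ] -1.7953783667935084
1.375 [ 548.80038134 -290.7414695   264.85322483] [-4.87234981e-01  3.16571187e-01  2.42418963e-01  1.49737115e+00
  1.12544174e-04  8.61909221e-02] [-1.42664592 -0.77699222  0.77749204]
{'K': array([[371.64829954,   0.        , 315.7372833 ],
       [  0.        , 371.64829954, 239.90033104],
       [  0.        ,   0.        ,   1.        ]]), 'R': array([[ 5.42594953e-01,  8.39994349e-01, -4.58628153e-04],
       [ 8.00417656e-01, -5.16864589e-01,  3.03615829e-01],
       [ 2.54798532e-01, -1.65107511e-01, -9.52794426e-01]]), 't': array([ -53.06731003, -633.94250935,  210.28062291])}
tall_pack_centre 0.9 [126.2 115.9] [ 378. -378.   90.]
tall_pack_centre 0.81 [235.3 296.1] [ 569. -393.   90.]
tall_pack_centre 0.75 [309.7 216.8] [ 544. -294.   90.]
tall_pack_centre 0.67 [159.9 212.6] [ 467. -403.   90.]
tall_pack_centre 0.66 [228. 110.] [ 432. -301.   90.]
tall_pack_left 0.88 [261.5 307.8] [ 592. -379.   90.]
tall_pack_left 0.87 [332.9 204.8] [ 546. -272.   90.]
tall_pack_left 0.79 [247.9 125.3] [ 452. -294.   90.]
tall_pack_left 0.7 [116.8 142.8] [ 392. -400.   90.]
tall_pack_right 0.74 [130.1  93.8] [ 365. -364.   90.]
tall_pack_right 0.72 [178.8 200.3] [ 469. -381.   90.]
tall_pack_right 0.71 [284.  234.3] [ 545. -321.   90.]
tall_pack_right 0.5 [213.6 289.8] [ 553. -406.   90.]
tall_pack_right 0.46 [205.6  86.5] [ 404. -305.   90.]
```

View pics/w1.png

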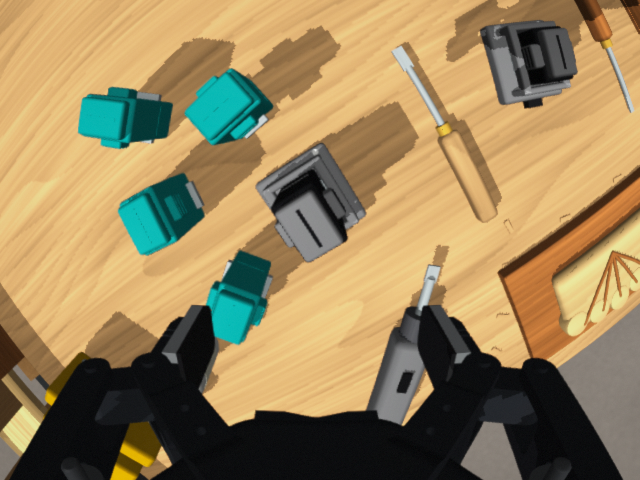

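The wrist view shows the tall pack's top at about (312,222), with its slot from (296,209) to (311,246). The nearest turquoise pack's top is at about (237,310), so I'll check its clearance.

```bash
python3 - <<'E'
from h import *
p,q=[atz("wrist",x,125) for x in((296,209),(311,246))];print("slot",p,q,(p+q)/2,np.degrees(np.arctan2(*(q-p)[1::-1])))
for x in((222,292),(216,337),(244,342),(257,293),(211,305),(262,320)): print(x,atz("wrist",x,95).round())
im=cv2.imread("pics/w1.png")
for x in((272,217),(310,262),(347,243)):print(x,atz("wrist",x,122).round())
E
```

```text
slot [ 526.72936927 -292.727696    125.        ] [ 557.01654815 -299.09603802  125.        ] [ 541.87295871 -295.91186701  125.        ] -11.874335546546618
(222, 292) [ 559. -397.   95.]
(216, 337) [ 594. -433.   95.]
(244, 342) [ 613. -413.   95.]
(257, 293) [ 577. -370.   95.]
(211, 305) [ 564. -415.   95.]
(262, 320) [ 602. -383.   95.]
(272, 217) [ 522. -312.  122.]
(310, 262) [ 569. -308.  122.]
(347, 243) [ 571. -275.  122.]
```

Call:
arm_command(
  commands=[
    [-0.3,-0.3,-1,0.18,0.82],
    [-0.3,-0.3,-2,0.36,0.82],
    [-0.3,-0.3,-4,0.54,0.82],
    [-0.3,-0.3,-5,0.55,0.82],
    [-0.3,-0.3,-5,0.55,0.82],
  ],
)

```text
time: 2.2
tcp_pos: [545.7, -292.3, 214.8]
ee_rot: [-1.219, -1.192, 1.192]
contact_force: [0.2, 0.2, 0.1]
grip_width: 70.1
```

```bash
python3 - <<'E'
from h import *
s=robot.sense();print(s["time"],s["tcp_pos"],s["joint_positions"],s["ee_rot"],s["grip_width"])
P=eyes.camera_params("wrist")
im=eyes.get_image("wrist");cv2.imwrite("pics/w2.png",im)
import json;json.dump({k:np.array(v).tolist() for k,v in P.items()},open("w2.json","w"))
for n in("tall_pack_left","tall_pack_right"):
    for r in eyes.boxes_of("wrist",n): print(n,round(r["confidence"],2),np.round(r["at"],1),atz("wrist",r["at"],90,P).round())
E
```

```text
2.2 [ 545.70690568 -292.31081457  214.80787519] [-4.91768412e-01  3.08572516e-01  1.22222308e-01  1.38572770e+00
  1.10913707e-05 -4.68574736e-01] [-1.21880101 -1.19155718  1.19219595] 70.11053297443077
tall_pack_left 0.81 [304.  102.3] [ 451. -298.   90.]
tall_pack_left 0.81 [154.8  35.3] [ 393. -403.   90.]
tall_pack_left 0.56 [346.5 239.9] [ 548. -270.   90.]
tall_pack_left 0.47 [201.2 297.8] [ 593. -383.   90.]
tall_pack_right 0.97 [168.8 244.1] [ 548. -403.   90.]
tall_pack_right 0.79 [276.4 235.5] [ 544. -320.   90.]
tall_pack_right 0.56 [178.9 137.2] [ 470. -387.   90.]
tall_pack_right 0.54 [219.8   7.5] [ 379. -354.   90.]
tall_pack_right 0.46 [290.5  36.9] [ 405. -306.   90.]
```

View pics/w2.png

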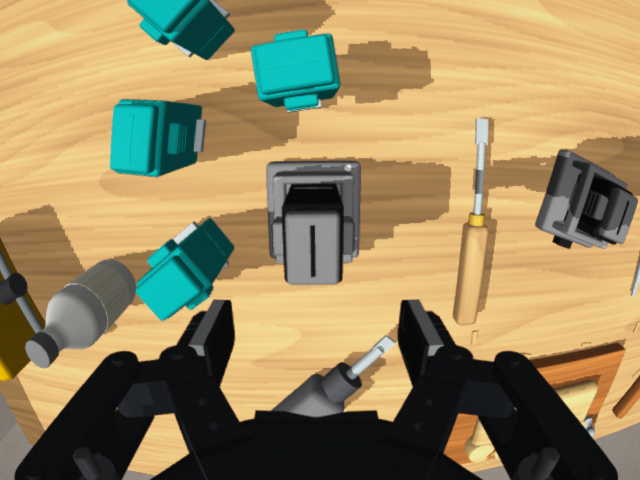

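The pack is upright in the view, with its top plate spanning columns 286–343 and rows 228–283 and its slot at column 312. The charger is at columns 267–361. It's almost aligned with the jaws.

```bash
python3 - <<'E'
from h import *
P=json=__import__("json").load(open("w2.json"))
f=lambda x,z:atz("wrist",x,z,P)
p,q=f((311.5,231),125),f((313,276),125);print("slot",p.round(1),q.round(1),((p+q)/2).round(1),np.degrees(np.arctan2(*(q-p)[1::-1])))
for x in((288,283),(341,283)):print("top front",f(x,122).round(1))
c=[f(x,10) for x in((268,163),(361,162))];print("charger back",np.round(c,1))
s=robot.sense();from scipy.spatial.transform import Rotation as R
print(R.from_rotvec(s["ee_rot"]).as_matrix().round(3))
# edges of dark top plate & charger in image rows
im=cv2.imread("pics/w2.png");g=cv2.cvtColor(im,cv2.COLOR_BGR2HSV)
for r in(200,225,245,255,265,275): 
    m=np.where((g[r,230:400,1]<60))[0]+230; print(r,m.min(),m.max(), end=' ; ')
    print([int(v) for v in g[r,262:366:3,2]])
E
```

```text
slot [ 530.7 -294.4  125. ] [ 560.5 -294.3  125. ] [ 545.6 -294.4  125. ] 0.2859454209044226
top front [ 566.4 -310.8  122. ]
top front [ 567.2 -276.3  122. ]
charger back [[ 499.5 -334.    10. ]
 [ 500.6 -250.5   10. ]]
[[ 0.022  0.001 -1.   ]
 [ 1.    -0.001  0.022]
 [-0.001 -1.    -0.001]]
200 268 359 ; [231, 231, 146, 151, 144, 151, 150, 121, 12, 9, 8, 9, 10, 10, 10, 13, 9, 10, 11, 10, 8, 10, 8, 8, 11, 8, 12, 84, 95, 96, 86, 96, 86, 138, 147]
225 269 358 ; [167, 169, 102, 64, 143, 147, 144, 31, 127, 152, 153, 153, 153, 152, 151, 152, 111, 87, 151, 152, 152, 153, 151, 149, 150, 112, 33, 50, 94, 96, 85, 91, 85, 165, 165]
245 233 358 ; [157, 159, 145, 75, 142, 151, 150, 66, 108, 151, 151, 150, 152, 149, 152, 152, 96, 26, 139, 150, 150, 151, 150, 149, 149, 110, 28, 60, 96, 98, 75, 94, 85, 166, 165]
255 271 357 ; [161, 162, 161, 74, 96, 132, 135, 68, 90, 152, 150, 151, 150, 152, 150, 151, 121, 25, 139, 150, 151, 150, 151, 150, 150, 106, 24, 115, 148, 150, 116, 142, 196, 237, 236]
265 285 340 ; [174, 185, 184, 183, 184, 221, 224, 160, 68, 150, 148, 151, 149, 149, 150, 150, 120, 23, 139, 152, 149, 152, 150, 150, 151, 104, 21, 188, 231, 231, 231, 231, 231, 231, 231]
275 286 340 ; [231, 231, 231, 230, 231, 230, 231, 226, 49, 148, 150, 150, 149, 148, 149, 151, 124, 30, 133, 149, 149, 149, 148, 150, 149, 102, 23, 222, 228, 228, 229, 228, 228, 228, 228]
```

Call:
arm_command(
  commands=[
    [0,-0.1,-3,0.01,0.82],
    [0,-0.1,-7,0.01,0.82],
    [0,-0.1,-10,0.01,0.82],
    [0,-0.1,-12,0.01,0.82],
    [0,-0.1,-13,0.01,0.82],
    [0,-0.1,-13,0.01,0.82],
  ],
  force=20,
)

```text
time: 3.1
tcp_pos: [546.0, -294.0, 85.4]
ee_rot: [-1.214, -1.201, 1.201]
contact_force: [0.1, -0.8, 0.2]
grip_width: 70.1
```

Call:
arm_command(
  commands=[
    [0,0,0,0,0.6],
    [0,0,0,0,0.45],
    [0,0,0,0,0.3],
    [0,0,0,0,0.3],
    [0,0,0,0,0.3],
    [0,0,0,0,0.3],
  ],
  force=20,
)

```text
time: 3.85
tcp_pos: [547.2, -294.4, 87.6]
ee_rot: [-1.218, -1.203, 1.201]
contact_force: [0.0, -0.4, 6.0]
grip_width: 40.0
```

```bash
python3 - <<'E'
from h import *
s=robot.sense();print(s["time"],s["tcp_pos"],s["grip_width"],s["contact_force"],s["ft_torque"])
im=eyes.get_image("side");cv2.imwrite("pics/s2.png",cv2.resize(im[240:420,320:520],(800,720))[:600])
im=eyes.get_image("wrist");cv2.imwrite("pics/w3.png",im)
E
```

```text
3.85 [ 547.22307846 -294.44509897   87.57180667] 39.952904041006406 [ 0.03318349 -0.41359946  5.96344374] [ 0.18731697  0.09896181 -0.0858405 ]
```

View pics/w3.png

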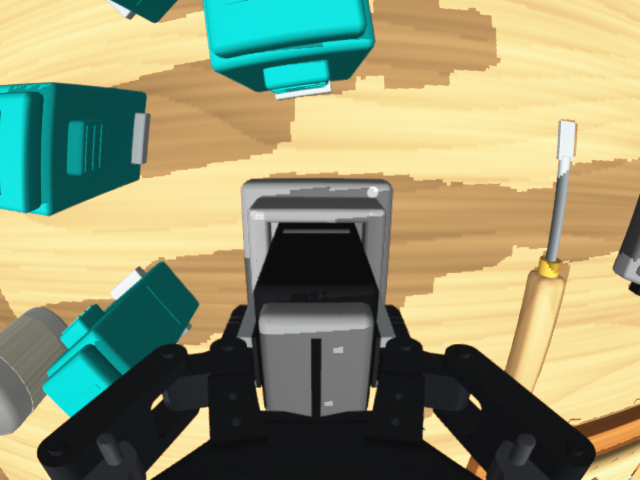

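The pads straddle the pack at (258,380) and (375,380). The opening is 40 mm, but fully squeezed buttons should measure 42, so I'll check in the side view.

View pics/s2.png

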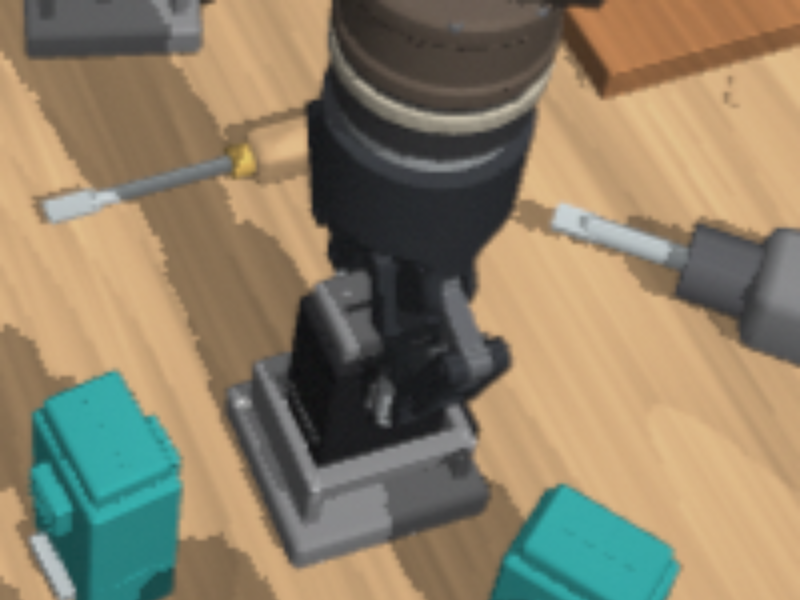

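The -y pad is on the button. I'll do a small test lift and watch the force.

Call:
arm_command(
  commands=[
    [0,0,0.2,0,0.3],
    [0,0,0.4,0,0.3],
    [0,0,0.7,0,0.3],
    [0,0,1.0,0,0.3],
    [0,0,1.0,0,0.3],
  ],
)

```text
time: 4.58
tcp_pos: [546.1, -294.1, 95.6]
ee_rot: [-1.215, -1.201, 1.201]
contact_force: [-0.4, 0.4, -3.4]
grip_width: 39.8
```

```bash
python3 - <<'E'
from h import *
s=robot.sense();print(s["time"],s["tcp_pos"],s["grip_width"],s["contact_force"],s["ft_torque"])
im=eyes.get_image("side");a=im[280:400,360:480]
im0=cv2.imread("pics/s2.png")[100:580,160:640]
cv2.imwrite("pics/s3.png",cv2.resize(np.hstack([im0,cv2.resize(a,(480,480))]),(800,400)))
E
```

```text
4.575 [ 546.11362953 -294.07418406   95.55979947] 39.811114070977496 [-0.37872369  0.38041639 -3.39702923] [ 0.00796705 -0.01532627 -0.02229562]
```

View pics/s3.png

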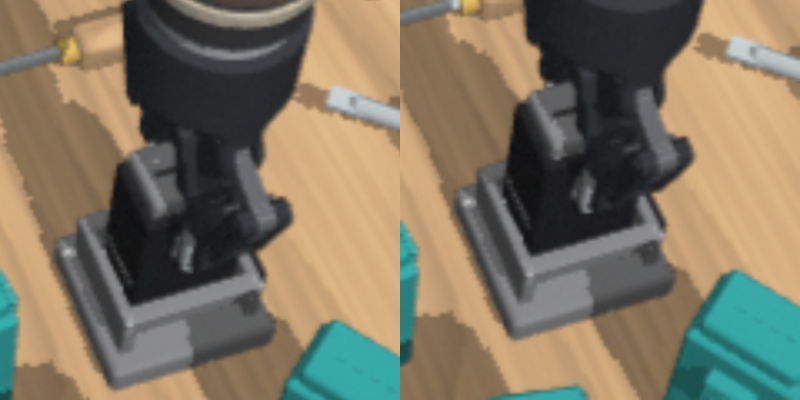

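The force shows about 3.4 N of weight, and the pack rose with the gripper, so the latch is free. I'll lift clear and carry it towards the tray.

Call:
arm_command(
  commands=[
    [0,0,1.5,0,0.3],
    [0,0,3.5,0,0.3],
    [0,0,6,0,0.3],
    [0,0,9,0,0.3],
    [0,0,11.5,0,0.3],
    [0,1.5,13,0,0.3],
    [0,4.5,13,0,0.3],
    [0,8.5,13,0,0.3],
    [-0.5,13,13,0,0.3],
    [-0.8,17.5,13,0,0.3],
  ],
)

```text
time: 5.88
tcp_pos: [537.3, -116.8, 225.5]
ee_rot: [-1.214, -1.201, 1.201]
contact_force: [-0.3, 0.7, -2.9]
grip_width: 39.7
```

Call:
arm_command(
  commands=[
    [-0.3,4.5,0,0,0.3],
    [-0.6,9,0,0,0.3],
    [-0.9,13.5,0,0,0.3],
    [-1.2,18,0,0,0.3],
    [-1.6,22.5,0,0,0.3],
    [-2,27,0,0,0.3],
    [-2.5,31.5,0,0,0.3],
    [-3,35,0,0,0.3],
    [-3,37,0,0,0.3],
    [-3,37,0,0,0.3],
  ],
)

```text
time: 7.12
tcp_pos: [507.5, 252.1, 225.1]
ee_rot: [-1.213, -1.202, 1.203]
contact_force: [0.6, -0.2, -3.5]
grip_width: 39.9
```

```bash
python3 - <<'E'
from h import *
s=robot.sense();print(s["time"],s["tcp_pos"],s["grip_width"],s["contact_force"],s["ft_torque"])
P=eyes.camera_params("wrist");im=eyes.get_image("wrist");cv2.imwrite("pics/w4.png",im)
__import__("json").dump({k:np.array(v).tolist() for k,v in P.items()},open("w4.json","w"))
for r in eyes.regions_of("wrist","tray")[:1]: print(r["confidence"],r["at"])
im2=eyes.get_image("side")
cv2.imwrite("pics/s4.png",np.hstack([cv2.resize(im,(480,360)),im2[20:380,180:500]]))
E
```

```text
7.125 [507.5347713  252.12796461 225.14627184] 39.92949645938859 [ 0.60032521 -0.16894279 -3.46181064] [-0.00906615 -0.03184786 -0.01763769]
0.95 [365.5, 179.0]
```

View pics/s4.png

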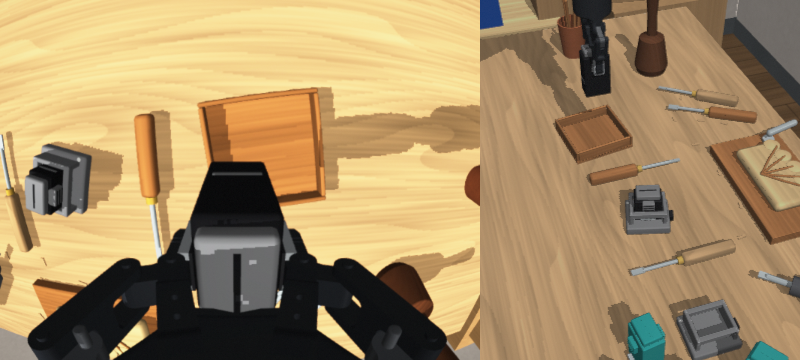

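The pack is held upright and the charger is empty. Tray rim corners in the full wrist picture are at about (265,137), (425,117) and (433,267).

```bash
python3 - <<'E'
from h import *
P=__import__("json").load(open("w4.json"))
c=[atz("wrist",x,32,P) for x in((265,137),(425,117),(433,267))];print(np.round(c,1),"ctr",((c[0]+c[2])/2).round(1),[np.linalg.norm(c[i]-c[i+1]) for i in(0,1)])
# scene refit
S=[atz("scene",p,32) for p in[(396,326),(447,374),(399,418),(347,371)]];print("scene ctr",np.mean(S,0))
for x in((285,217),(352,217)):
    o,d=ray("wrist",x,P);print("pack bottom -x edge",(o+d*((507.5-28-o[0])/d[0])).round(1))
E
```

```text
[[438.1 209.1  32. ]
 [419.5 348.1  32. ]
 [559.6 364.5  32. ]] ctr [498.9 286.8  32. ] [np.float64(140.26907937448894), np.float64(140.98895494156307)]
scene ctr [504.32921361 290.95790096  32.        ]
pack bottom -x edge [479.5 235.2 151.6]
pack bottom -x edge [479.5 272.6 152.8]
```

Call:
arm_command(
  commands=[
    [-0.4,2,0,0.07,0.3],
    [-0.8,3.6,-1.5,0.14,0.3],
    [-0.8,3.6,-4.5,0.14,0.3],
    [-0.8,3.6,-8,0.14,0.3],
    [-0.8,3.6,-11,0.14,0.3],
    [-0.8,3.6,-12.8,0.14,0.3],
    [-0.8,3.6,-13.5,0.14,0.3],
    [-0.8,3.6,-13.5,0.14,0.3],
    [-0.8,3.6,-13.5,0.14,0.3],
  ],
)

```text
time: 8.4
tcp_pos: [500.6, 287.3, 91.4]
ee_rot: [-1.146, -1.305, 1.303]
contact_force: [0.7, -0.6, -2.9]
grip_width: 39.5
```

Call:
arm_command(
  commands=[
    [0,0,-0.2,0,0.3],
    [0,0,-0.4,0,0.3],
    [0,0,-0.6,0,0.3],
    [0,0,-0.8,0,0.3],
    [0,0,-0.8,0,0.3],
  ],
)

```text
time: 9.02
tcp_pos: [499.8, 286.9, 82.0]
ee_rot: [-1.145, -1.303, 1.304]
contact_force: [0.5, -0.4, -2.9]
grip_width: 40.0
```

Call:
arm_command(
  commands=[
    [0,0,-0.1,0,0.3],
    [0,0,-0.2,0,0.3],
    [0,0,-0.3,0,0.3],
    [0,0,-0.3,0,0.3],
  ],
)

```text
time: 9.52
tcp_pos: [499.9, 287.0, 79.2]
ee_rot: [-1.145, -1.304, 1.304]
contact_force: [0.3, -0.4, -2.1]
grip_width: 39.7
```

Call:
arm_command(
  commands=[
    [0,0,-0.1,0,0.3],
    [0,0,-0.2,0,0.3],
    [0,0,-0.2,0,0.3],
  ],
)

```text
time: 9.9
tcp_pos: [499.9, 286.9, 77.2]
ee_rot: [-1.145, -1.304, 1.304]
contact_force: [0.3, -0.1, -2.1]
grip_width: 40.0
```

Call:
arm_command(
  commands=[
    [0,0,-0.1,0,0.3],
    [0,0,-0.2,0,0.3],
    [0,0,-0.2,0,0.3],
  ],
)

```text
time: 10.28
tcp_pos: [499.9, 287.0, 75.1]
ee_rot: [-1.145, -1.304, 1.304]
contact_force: [-0.8, -0.1, -2.5]
grip_width: 39.8
```

Call:
arm_command(
  commands=[
    [0,0,-0.1,0,0.3],
    [0,0,-0.1,0,0.3],
  ],
)

```text
time: 10.52
tcp_pos: [500.0, 287.0, 74.2]
ee_rot: [-1.145, -1.304, 1.304]
contact_force: [0.3, 0.7, -1.7]
grip_width: 39.8
```

Call:
arm_command(
  commands=[
    [0,0,-0.1,0,0.3],
    [0,0,-0.1,0,0.3],
  ],
)

```text
time: 10.78
tcp_pos: [500.1, 287.1, 73.6]
ee_rot: [-1.145, -1.304, 1.303]
contact_force: [-1.5, -0.8, 0.6]
grip_width: 39.9
```

Call:
arm_command(
  commands=[
    [0,0,-0.1,0,0.3],
    [0,0,-0.1,0,0.3],
  ],
)

```text
time: 11.02
tcp_pos: [500.2, 287.1, 73.6]
ee_rot: [-1.146, -1.305, 1.303]
contact_force: [-3.4, -1.7, 6.6]
grip_width: 39.5
```

It touched down at TCP z 73.6, exactly the predicted height, with the force reversing. I'll release and retreat straight up.

Call:
arm_command(
  commands=[
    [0,0,0.1,0,0.3],
    [0,0,0.1,0,0.6],
    [0,0,0.1,0,0.85],
    [0,0,0.1,0,0.95],
    [0,0,0.1,0,0.95],
    [0,0,0.1,0,0.95],
  ],
)

```text
time: 11.78
tcp_pos: [500.1, 287.0, 73.4]
ee_rot: [-1.145, -1.304, 1.303]
contact_force: [-0.3, -1.2, -0.1]
grip_width: 81.0
```

Call:
arm_command(
  commands=[
    [0,0,1.5,0,0.95],
    [0,0,4,0,0.95],
    [0,0,8,0,0.95],
    [0,0,13,0,0.95],
    [0,0,16,0,0.95],
    [0,-5,16,0,0.95],
    [0,-10,16,0,0.95],
    [0,-15,16,0,0.95],
    [0,-15,16,0,0.95],
  ],
)

```text
time: 12.9
tcp_pos: [499.9, 134.4, 234.9]
ee_rot: [-1.149, -1.302, 1.3]
contact_force: [0.0, 0.2, -0.8]
grip_width: 81.2
```

```bash
python3 - <<'E'
from h import *
s=robot.sense();print(s["time"],s["tcp_pos"],s["grip_width"],s["contact_force"])
a=eyes.get_image("scene")[270:450,300:480];b=eyes.get_image("side")[60:240,200:380]
cv2.imwrite("pics/f.png",np.hstack([cv2.resize(x,(400,400)) for x in(a,b)]))
E
```

```text
12.9 [499.91906149 134.38421074 234.88909946] 81.17835423482671 [ 0.04288555  0.18993691 -0.76621375]
```

View pics/f.png

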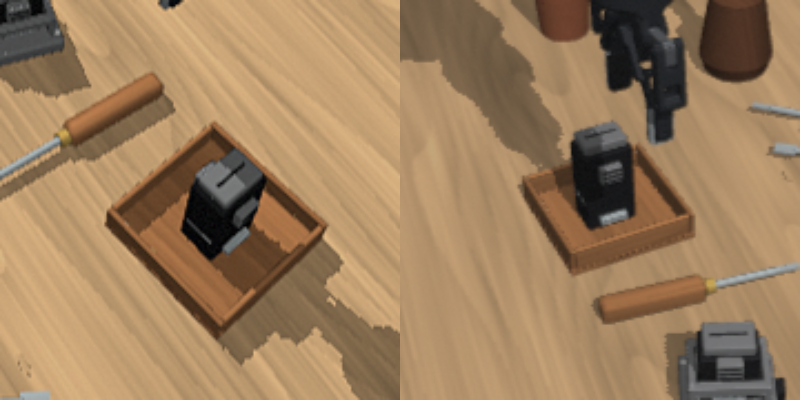

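The pack stands upright in the middle of the tray with its buttons out, and the gripper is well clear.

```bash
python3 -c "
from bench import robot
print(robot.hand_in())"
```

```text
the job is handed in; nothing more can be done
None
```

I squeezed both buttons of the tall pack at 20 N, lifted it straight out of its charger and carried it to the tray. I lowered it until it touched the tray floor with the buttons still held, then let go and moved away. The job was handed in at about 13 s of the 42 s allowed.

- **Lift:** the wrist carried about 3 N, the pack's weight, and a side picture showed the charger empty, so the latch was free.
- **Touchdown:** the force on the tool turned from downward to 6.6 N upward at tool height 73.6 mm, the height I had predicted for the tray floor.
- **Final pictures:** the pack stands upright near the middle of the tray with its buttons out, and the robot is touching nothing.

Two readings disagreed with what I expected:
- **Grip opening:** it read about 40 mm, where fully squeezed buttons should measure 42 mm.
- **Pack foot height:** a rough wrist-camera estimate put the foot about 5 mm lower than the touchdown showed, so I relied on the touchdown.

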